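# Fit the thickness disc and end collar on a rolling pin

## Robot

A 6-joint arm with a two-finger parallel gripper is mounted at the origin on a cart in front of the work surface, level with it; the furniture and walls round the work are solid. World frame = base frame: x ahead of the robot, y to its left, z up, the work surface at z = 0. Lengths are in m, angles in rad, forces in N, time in s.
With the tool pointing down it reaches from about 0.35 to 0.85 m from the base axis. Payload 8.1 kg.
Tool frame: the origin (TCP) lies between the finger pads; the fingertips stand 25 mm ahead of it and the grasp point (between the pads) lies 6 mm ahead of it; z points along the fingers, y is the line along which they close (so a half turn about z gives the same grasp; the last joint's range is limited). The gripper opens to 93 mm and grips with 3 to 60 N. Pads are 15 mm wide; open, the fingers measure 128 mm over their backs; the gripper's body (75 mm by 188 mm) begins 65 mm behind the grasp point.
Start: joints at [1.195, 0.13, 1.488, -0, 1.523, -0.085], TCP at [0.172, 0.575, 0.21] pointing down, gripper open.
Joint ranges: [-2.96, 2.96], [-0.89, 2.26], [0.02, 2.5], [-1.34, 4.48], [0, 2.73], [-2.66, 2.66]. Speed limits (rad/s): [2.39, 2.39, 2.79, 3.14, 3.14, 3.14].

## Interface

Orientations are given as a rotation vector (axis times angle).
In Python, from plant import robot gives the robot as it stands.
- The arm moves only by the tool arm_command, never from a script. Its argument "increments" is text: rows parted by semicolons, each of 5 numbers parted by spaces: the closure, from 0 (fully open) to 1 (shut), then the shift along the tool's x, y, z in mm, then the turn about the tool's z in rad. A call has 1 to 5 rows; each row is the pose to reach, as a shift and turn from the pose commanded when the call began, along the tool's axes at that moment; what a row does not reach only later rows make up. A row lasts 1/10 s, in which the tool goes at most 50 mm and 8.59 degrees, less where a joint would pass 70% of its speed; a pose out of reach is approached as far as the arm can. A call with a gripper value outside its range is refused whole. The fingers move at their own pace and stop on an object; "grip_force" is the grip in N (left out, the last holds). Time passes only in rows, so rows that repeat a pose let the fingers close. It gives the time, the measured TCP pose, the force, the opening and the grip force at its end, in the units of the state.
- robot.read_state(): the state, without advancing time (a new reading comes with each control period).
- robot.read_camera(name): name is "scene" or "top" or "wrist"; returns the picture (480x640x3 uint8, blue, green, red); there is no depth.
- robot.camera_model(name): a dict with "fx", "fy", "cx", "cy" (pixels), "D" ([k1, k2, p1, p2, k3] as OpenCV has them; the pictures are not rectified), "eye" and "rotation" of the camera in the world. Camera axes: x right, y down, z forward; pixel columns grow to the right and rows downward; lengths in m; the calibration is good to about 2 mm. A picture is of the moment at which its call begins: read the wrist's pose just before it. camera_model takes no time and is no camera call; for the wrist camera it gives the pose at the moment of the call.
- robot.close_job(): hands the job in; it is judged then, once.
The state is a dict: "t": time; "q": joint angles; "dq": joint speeds; "joint_torque": joint torques, N m; "tool_pos": TCP position; "orientation": TCP orientation; "force": force on the tool from outside, world axes, zero at the start; "wrist_torque": the same for the moment, N m; "opening": finger opening in m; "gripper_force": force on a finger pad.
Only numpy, scipy, OpenCV 4.12 (cv2) and the standard library are available. Lean on these libraries where they do the work, as an engineer would, in place of code of your own. Each camera call takes 0.05 s, during which the arm holds its last target. There are 200 camera calls.

## Task

Fit up the adjustable rolling pin that leans in its stand: slide the flanged thickness disc down the spindle, hub upwards, until its flange sits flush on the wooden shoulder, and after it the plain collar until it sits flush on the disc's hub. Leave both fully home, and leave the other things on the table standing where they are.

Things in the scene. Friction and masses are not known exactly. Their poses are not given: they have to be found in the camera images.
- pin: Pale wooden rolling pin, barrel 60 mm thick, fixed in the stand, leaning 0.55 rad from vertical, steel spindle up. Origin: centre of the barrel's upper end (the shoulder, 150 mm above the table); z runs up the spindle axis, y is level. Spindle: 34 mm diameter from z = 0 to 22 mm, tapers to 22 mm diameter at z = 27 mm, straight to 55 mm, then tapers to 14 mm at the tip, z = 62 mm.
- stand: Dark wooden stand of the rolling pin, base 140 (x) x 100 (y) x 16 mm, fixed to the table; origin under the centre of its base. The pin's shoulder lies 20 mm towards -x of it, 150 mm up; the pin leans towards the stand's -x.
- disc: Thickness disc of white plastic, lying flat with its hub up: flange 88 mm diameter, 10 mm thick, and on it a hub of 52 mm diameter (grip here) up to 30 mm above the underside; bore 40 mm right through. Origin: centre of the flange's underside; z up through the hub.
- collar: Plain end collar of white plastic, lying flat: 60 mm outside diameter (grip here), 28 mm high, bore 27 mm right through, both ends alike. Origin: centre of its underside; z along the bore.
- collar_mid (a point): Centre of the collar, 14 mm above its underside, on the bore axis.
- canister: Bystander: green tin canister with wooden lid, 102x102x140 mm; origin at the centre of its underside.
- jar: Bystander: glass jar with red lid, 81x81x145 mm; origin at the centre of its underside.
- crock: Bystander: dark stoneware utensil crock, 117x117x157 mm; origin at the centre of its underside.
- mug: Bystander: stoneware mug, 81x110x74 mm; origin at the centre of its underside.
- mill: Bystander: salt shaker, 44x44x90 mm; origin at the centre of its underside.
- timer: Bystander: round kitchen timer, 59x59x53 mm; origin at the centre of its underside.

How it is judged:
By the outcome, as a careful person would: the job done as asked, in the order asked, and still so for the second after the job is handed in, with the robot touching nothing.
It also fails if it takes over 67 s, if anything falls off the work surface, if the arm or the gripper's body presses on something with over 40 N, if the wrist force passes 120 N, or if a joint passes its speed limit or range.

## Working session

There is one attempt and no reset: what is moved stays moved. The work goes in short steps, Python scripts to look and compute and a tool call to move; the robot and the scene stay as the last step left them, time stands still between calls to the robot, and variables do not carry over. Pictures are saved under pics/ and viewed, at most 10 in all, crops included, and the job is handed in when it is done.

Besides the shell and the picture viewer there is one more tool, called after ">>>" by a JSON object that holds its "name" and its "arguments". arm_command: Moves the arm, as the interface text tells. Its arguments: {"type":"object","properties":{"increments":{"type":"string"},"grip_force":{"type":"number"}},"required":["increments"]}

```bash
ls; mkdir -p pics
python3 - <<'E'
from plant import robot
import cv2,numpy as np
s=robot.read_state();print(s)
ims=[robot.read_camera(n) for n in("scene","top","wrist")]
for n,i in zip(("scene","top","wrist"),ims):
    cv2.imwrite(f"pics/{n}0.png",i); m=robot.camera_model(n);print(n,m)
E
```

```text
pics
{'t': 0.0, 'q': array([ 1.19461013e+00,  1.31153827e-01,  1.48927291e+00, -1.53845216e-05,
        1.52300502e+00, -8.54156417e-02]), 'dq': array([-9.63654659e-04,  2.18864609e-04,  9.23622119e-05, -1.97296365e-05,
        1.14099363e-03, -1.19499028e-04]), 'joint_torque': array([ 1.90474078e-03, -5.59820259e+01, -4.91780341e+01,  7.71054765e-02,
        3.45102930e-02, -1.92722696e-04]), 'tool_pos': array([0.17179135, 0.5742685 , 0.20929535]), 'orientation': array([-4.55073875e-01, -3.10804681e+00,  2.81741760e-03]), 'force': array([-0.3747753 , -0.00146694, -0.1380449 ]), 'wrist_torque': array([-0.06023262,  0.05662354,  0.05024455]), 'gripper_force': 0.0, 'opening': 0.09286058249302061}
scene {'fx': 523.8371319925558, 'fy': 523.8371319925558, 'cx': 317.29111233376653, 'cy': 251.07842015018673, 'D': array([0.03558404, 0.        , 0.        , 0.        , 0.        ]), 'eye': array([0.42513694, 0.59412242, 0.86339633]), 'rotation': array([-0.31411084,  2.87834306, -1.0228117 ])}
top {'fx': 544.1758803725628, 'fy': 544.1758803725628, 'cx': 323.21416091571604, 'cy': 237.86459205713126, 'D': array([-0.101403,  0.      ,  0.      ,  0.      ,  0.      ]), 'eye': array([0.34528353, 0.02581339, 1.31550006]), 'rotation': array([-2.10286775,  2.16412674, -0.20412536])}
wrist {'fx': 345.3081404236426, 'fy': 345.3081404236426, 'cx': 320.6275260786845, 'cy': 242.35123200800905, 'D': array([-0.05584464,  0.        ,  0.        ,  0.        ,  0.        ]), 'eye': array([0.09119188, 0.59853489, 0.38397768]), 'rotation': array([2.31226007, 1.72408581, 0.26333402])}
```

View pics/scene0.png

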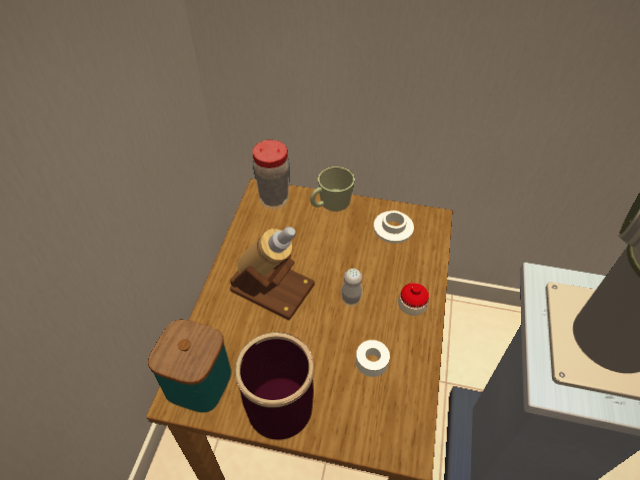

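View pics/top0.png

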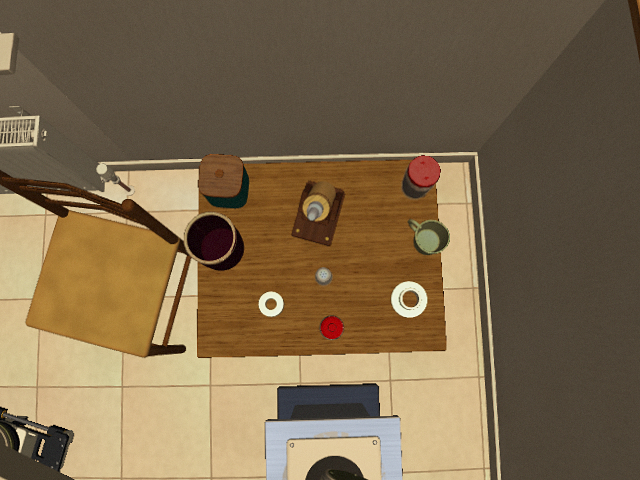

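```bash
cat > h.py <<'E'
import cv2,numpy as np
from scipy.spatial.transform import Rotation as R
def ray(m,uv):
    K=np.array([[m['fx'],0,m['cx']],[0,m['fy'],m['cy']],[0,0,1]])
    p=cv2.undistortPoints(np.array(uv,float).reshape(-1,1,2),K,m['D']).reshape(-1,2)
    d=R.from_rotvec(m['rotation']).apply(np.c_[p,np.ones(len(p))])
    return m['eye'],d/np.linalg.norm(d,axis=1,keepdims=True)
def plane(m,uv,z):
    e,d=ray(m,uv); return e+d*((z-e[2])/d[:,2])[:,None]
def tri(ms,uvs):
    A=np.zeros((3,3));b=np.zeros(3)
    for m,uv in zip(ms,uvs):
        e,d=ray(m,[uv]);P=np.eye(3)-np.outer(d[0],d[0]);A+=P;b+=P@e
    X=np.linalg.solve(A,b)
    r=[np.linalg.norm(np.cross(X-m['eye'],ray(m,[uv])[1][0])) for m,uv in zip(ms,uvs)]
    return X,np.array(r)
def proj(m,X):
    K=np.array([[m['fx'],0,m['cx']],[0,m['fy'],m['cy']],[0,0,1]])
    Ri=R.from_rotvec(m['rotation']).inv()
    return cv2.projectPoints(np.atleast_2d(X).astype(float),Ri.as_rotvec(),-Ri.apply(m['eye']),K,m['D'])[0].reshape(-1,2)
def toolR(s): return R.from_rotvec(s['orientation']).as_matrix()
E
python3 - <<'E'
from h import *
from plant import robot
M={n:robot.camera_model(n) for n in("scene","top")}
C={}
boxes={'top':{'disc':(385,275,435,325),'collar':(250,285,292,325)},'scene':{'disc':(365,205,422,248),'collar':(350,335,398,382)}}
for n in M:
    im=cv2.imread(f"pics/{n}0.png");hsv=cv2.cvtColor(im,cv2.COLOR_BGR2HSV)
    w=((hsv[...,1]<60)&(hsv[...,2]>120)).astype(np.uint8)*255
    for k,(x0,y0,x1,y1) in boxes[n].items():
        s=np.zeros_like(w);s[y0:y1,x0:x1]=w[y0:y1,x0:x1]
        cs,h=cv2.findContours(s,cv2.RETR_CCOMP,cv2.CHAIN_APPROX_NONE)
        for c,hh in zip(cs,h[0]):
            if len(c)<12: continue
            print(n,k,'hole' if hh[3]>=0 else 'outer',cv2.contourArea(c),np.round(cv2.fitEllipse(c)[0],1),np.round(cv2.fitEllipse(cv2.convexHull(c))[1],1),
             [np.round(plane(M[n],[cv2.fitEllipse(c)[0]],z)[0],4) for z in(.01,.028)])
t=cv2.resize(cv2.imread("pics/top0.png")[170:260,280:360],None,fx=6,fy=6,interpolation=cv2.INTER_CUBIC)
s=cv2.resize(cv2.imread("pics/scene0.png")[220:320,225:320],None,fx=5.4,fy=5.4,interpolation=cv2.INTER_CUBIC)
t=cv2.resize(t,(400,450));s=cv2.resize(s,(400,421))
o=np.zeros((450,800,3),np.uint8);o[:,:400]=t;o[:421,400:]=s
cv2.imwrite("pics/pin.png",o)
E
```

```text
scene disc outer 905.0 [393.3 226.2] [30.1 39.8] [array([ 0.4261, -0.1882,  0.01  ]), array([ 0.4261, -0.1717,  0.028 ])]
scene disc hole 85.5 [389.8 228.7] [ 9.3 19.2] [array([ 0.4325, -0.1792,  0.01  ]), array([ 0.4323, -0.1628,  0.028 ])]
scene disc hole 171.5 [395.4 220.1] [14.7 17.7] [array([ 0.4239, -0.207 ,  0.01  ]), array([ 0.4239, -0.1901,  0.028 ])]
scene collar outer 776.0 [372.9 355.8] [31. 35.] [array([0.4227, 0.1322, 0.01  ]), array([0.4227, 0.142 , 0.028 ])]
scene collar hole 154.5 [372.9 355.4] [14.6 15.5] [array([0.4227, 0.1313, 0.01  ]), array([0.4227, 0.1411, 0.028 ])]
top disc outer 951.5 [408.6 299. ] [35. 36.] [array([ 0.4254, -0.1948,  0.01  ]), array([ 0.4243, -0.1917,  0.028 ])]
top disc hole 254.0 [410.  298.6] [18.4 18.9] [array([ 0.4262, -0.1982,  0.01  ]), array([ 0.4251, -0.1951,  0.028 ])]
top collar outer 442.0 [270.6 303.6] [24.3 24.5] [array([0.4243, 0.1363, 0.01  ]), array([0.4232, 0.1348, 0.028 ])]
top collar hole 124.0 [270.6 303.8] [12.7 13.7] [array([0.4238, 0.1362, 0.01  ]), array([0.4227, 0.1347, 0.028 ])]
```

View pics/pin.png

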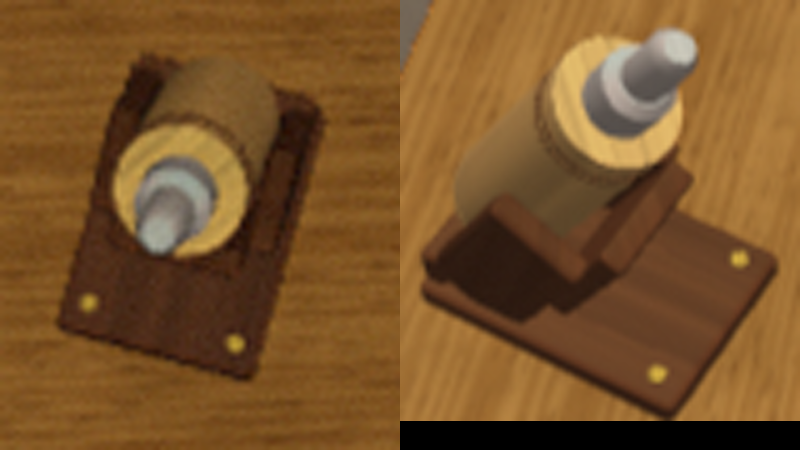

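Run:
```python
from h import *
from plant import robot
T,S=robot.camera_model("top"),robot.camera_model("scene")
t=lambda x,y:(280+x/5-.4,170+y/5-.4); s=lambda x,y:(225+(x-400)/4.21-.4,220+y/4.21-.4)
for n,a,b in(('shoulder',(181,190),(617,103)),('tip',(158,237),(678,47)),('screwL',(88,302),(657,374)),('screwR',(235,344),(739,259)),('cornL',(58,325),(670,415)),('cornR',(250,380),(775,262))):
    print(n,*[np.round(v,4) for v in tri([T,S],[t(*a),s(*b)])],np.round(plane(T,[t(*a)],.016)[0],4))
for n,a in(('shoulder',(181,190)),('s2',(181,190))): print(plane(T,[t(*a)],.15),plane(S,[s(617,103)],.15))
tc=plane(T,[t(137,57),t(58,325),t(250,380),t(322,103)],.016);print(tc,tc.mean(0))
print(tri([T,S],[(409.6,298.8),(393.3,226.2)]),tri([T,S],[(270.6,303.7),(372.9,355.6)]))
print(toolR(robot.read_state()))
m=robot.camera_model('wrist');st=robot.read_state();print(toolR(st).T@(m['eye']-st['tool_pos']))
```

```text
shoulder [0.625  0.0224 0.1435] [0.0002 0.0002] [0.6551 0.022  0.016 ]
tip [0.5926 0.0328 0.1987] [0.001 0.001] [0.6319 0.0338 0.016 ]
screwL [0.6016 0.0689 0.0107] [0.0001 0.0001] [0.6004 0.0687 0.016 ]
screwR [ 0.5793 -0.0023  0.0105] [0.0006 0.0006] [ 0.5777 -0.0021  0.016 ]
cornL [0.592  0.0841 0.0028] [0. 0.] [0.5895 0.0835 0.016 ]
cornR [ 0.5629 -0.0092  0.0034] [0.001 0.001] [ 0.5598 -0.0089  0.016 ]
[[0.62317629 0.02236918 0.15      ]] [[0.62339917 0.02751742 0.15      ]]
[[0.62317629 0.02236918 0.15      ]] [[0.62339917 0.02751742 0.15      ]]
[[ 0.72335349  0.04192582  0.016     ]
 [ 0.58946983  0.0835222   0.016     ]
 [ 0.55980408 -0.00885814  0.016     ]
 [ 0.69735528 -0.04880751  0.016     ]] [0.64249567 0.01694559 0.016     ]
(array([ 0.42631517, -0.19914328, -0.00198267]), array([0.00029526, 0.00029526])) (array([0.42317581, 0.13575203, 0.01741802]), array([0.00044124, 0.00044124]))
[[-9.58020005e-01  2.86700895e-01 -5.15393351e-04]
 [ 2.86701339e-01  9.58019054e-01 -1.35417671e-03]
 [ 1.05512974e-04 -1.44509235e-03 -9.99998950e-01]]
[ 0.08422434 -0.00023996 -0.17445363]
```

View pics/wrist0.png

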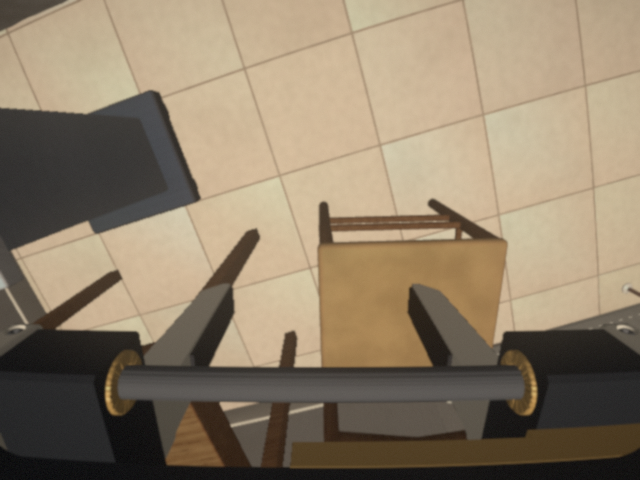

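Disc ≈ (0.4255, −0.196), collar ≈ (0.4235, 0.135), shoulder ≈ (0.623, 0.023, 0.150), stand yaw −0.31 — the start tool y already runs almost along the pin's y. The wrist view shows only floor and fingers; moving now.

>>> {"name": "arm_command", "arguments": {"increments": "0 -187 -140 0 0;0 -187 -140 0 0;0 -187 -140 0 0;0 -187 -140 0 0;0 -187 -140 0 0"}}

```text
t: 0.65
tool_pos: [0.3122, 0.3846, 0.2101]
orientation: [0.457, 3.108, -0.001]
force: [0.4, -0.1, -0.7]
opening: 0.093
gripper_force: 0.0
```

>>> {"name": "arm_command", "arguments": {"increments": "0 -187 -140 0 0;0 -187 -140 0 0;0 -187 -140 0 0;0 -187 -140 0 0;0 -187 -140 0 0"}}

```text
t: 1.15
tool_pos: [0.4513, 0.1965, 0.2102]
orientation: [0.458, 3.108, -0.001]
force: [0.5, 1.0, -0.3]
opening: 0.0931
gripper_force: 0.0
```

>>> {"name": "arm_command", "arguments": {"increments": "0 -45 -192 30 0;0 -45 -192 30 0;0 -45 -192 30 0;0 -45 -192 30 0;0 -45 -192 30 0"}}

```text
t: 1.65
tool_pos: [0.4368, -0.0027, 0.179]
orientation: [-0.465, -3.105, 0.003]
force: [-1.0, 0.4, -0.2]
opening: 0.0931
gripper_force: 0.0
```

>>> {"name": "arm_command", "arguments": {"increments": "0 -43 -192 30 0.02;0 -43 -192 30 0.02;0 -43 -192 30 0.02;0 -43 -192 30 0.02;0 -43 -192 30 0.02"}}

```text
t: 2.15
tool_pos: [0.423, -0.1978, 0.1493]
orientation: [-0.494, -3.101, 0.002]
force: [-0.6, 1.2, -0.6]
opening: 0.093
gripper_force: 0.0
```

Run:
```python
from h import *
from plant import robot
s=robot.read_state();m=robot.camera_model('wrist');im=robot.read_camera('wrist')
print(s['tool_pos'],toolR(s).round(3),m['eye'],m['rotation']);cv2.imwrite('pics/w1.png',im)
hsv=cv2.cvtColor(im,cv2.COLOR_BGR2HSV);w=((hsv[...,1]<60)&(hsv[...,2]>120)).astype(np.uint8)*255
cs,h=cv2.findContours(w,cv2.RETR_CCOMP,cv2.CHAIN_APPROX_NONE)
for c,hh in zip(cs,h[0]):
    if cv2.contourArea(c)<300: continue
    e=cv2.fitEllipse(c);print(hh[3]>=0,cv2.contourArea(c),np.round(e[0],1),np.round(e[1],1),plane(m,[e[0]],.01).round(4),plane(m,[e[0]],.03).round(4))
```

```text
[ 0.42302436 -0.19781797  0.14930178] [[-0.951  0.311 -0.002]
 [ 0.311  0.951 -0.001]
 [ 0.001 -0.001 -1.   ]] [ 0.34318115 -0.17175001  0.32384018] [2.33308362 1.69456171 0.25802092]
False 2285.0 [275.  435.8] [60.6 73.2] [[ 0.6482 -0.3283  0.01  ]] [[ 0.6288 -0.3183  0.03  ]]
False 702.5 [470.5 414.3] [31.4 40.3] [[ 0.6901 -0.1016  0.01  ]] [[ 0.668  -0.1061  0.03  ]]
False 3302.5 [320.8 392.6] [ 10.8 424.7] [[ 0.604  -0.2569  0.01  ]] [[ 0.5874 -0.2515  0.03  ]]
False 1226.0 [254.3 329.4] [35.1 70.5] [[ 0.5056 -0.2977  0.01  ]] [[ 0.4953 -0.2897  0.03  ]]
False 2443.0 [457.4 333.4] [ 33.7 113.3] [[ 0.5767 -0.0968  0.01  ]] [[ 0.5619 -0.1016  0.03  ]]
False 1407.5 [603.8 240. ] [39.7 45.4] [[0.521  0.0647 0.01  ]] [[0.5097 0.0496 0.03  ]]
False 1095.0 [563.3 225.7] [33.3 44. ] [[0.4931 0.0254 0.01  ]] [[0.4835 0.0128 0.03  ]]
False 6439.0 [326.9 226. ] [89.3 91.8] [[ 0.4233 -0.1921  0.01  ]] [[ 0.4182 -0.1908  0.03  ]]
True 1184.5 [326.9 229.3] [35.5 42.6] [[ 0.4263 -0.1931  0.01  ]] [[ 0.421  -0.1917  0.03  ]]
False 419.5 [186.6 155.8] [  4.7 159.8] [[ 0.3226 -0.2915  0.01  ]] [[ 0.3239 -0.2839  0.03  ]]
False 1889.0 [143.7 108.9] [ 97.2 132.5] [[ 0.2736 -0.3112  0.01  ]] [[ 0.2781 -0.3023  0.03  ]]
False 909.0 [335.4  70.7] [  8.6 181.8] [[ 0.2978 -0.1445  0.01  ]] [[ 0.3007 -0.1462  0.03  ]]
False 920.0 [441.9  35. ] [  8.7 181.3] [[ 0.2978 -0.0527  0.01  ]] [[ 0.3007 -0.0603  0.03  ]]
False 337.0 [531.6   6.8] [ 8.7 64.1] [[0.2978 0.0243 0.01  ]] [[0.3007 0.0118 0.03  ]]
False 1546.5 [422.1  18.8] [ 28.4 153.8] [[ 0.2813 -0.0655  0.01  ]] [[ 0.2853 -0.0723  0.03  ]]
False 1469.0 [245.7 130.2] [113.6 176.6] [[ 0.3191 -0.2331  0.01  ]] [[ 0.3206 -0.2292  0.03  ]]
False 12045.0 [205.2  51.4] [119.3 141.8] [[ 0.2493 -0.2423  0.01  ]] [[ 0.2553 -0.2378  0.03  ]]
False 8893.0 [159.6 193.4] [121.  341.7] [[ 0.3456 -0.3295  0.01  ]] [[ 0.3454 -0.3195  0.03  ]]
```

View pics/w1.png

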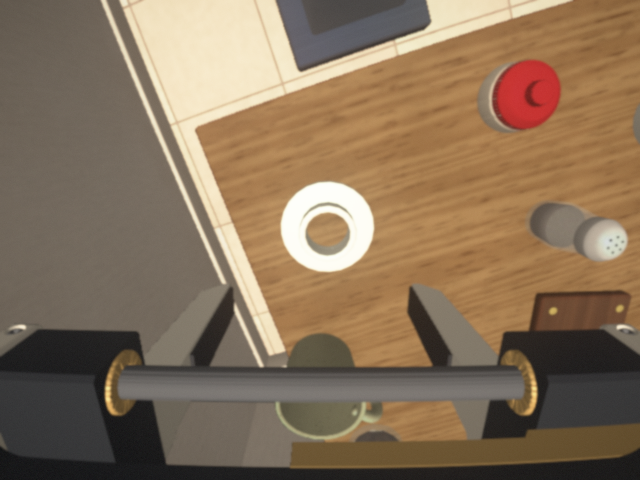

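>>> {"name": "arm_command", "arguments": {"increments": "0 0 4 50 0;0 0 4 90 0;0 0 4 105 0;0 0 4 111 0;0 0 4 111 0", "grip_force": 12}}

```text
t: 2.7
tool_pos: [0.4256, -0.1885, 0.0391]
orientation: [-0.484, -3.103, -0.001]
force: [-0.2, 0.4, 0.4]
opening: 0.0929
gripper_force: 0.0
```

>>> {"name": "arm_command", "arguments": {"increments": "1 0 0 0 0;1 0 0 0 0;1 0 0 0 0;1 0 0 0 0;1 0 0 0 0"}}

```text
t: 3.2
tool_pos: [0.4257, -0.1902, 0.0397]
orientation: [0.486, 3.103, -0.0]
force: [-0.3, -0.0, -0.1]
opening: 0.0575
gripper_force: 0.0
```

>>> {"name": "arm_command", "arguments": {"increments": "1 0 0 0 0;1 0 0 0 0;1 0 0 0 0"}}

```text
t: 3.5
tool_pos: [0.4254, -0.19, 0.0393]
orientation: [-0.486, -3.104, -0.0]
force: [-0.2, 0.4, 0.0]
opening: 0.0339
gripper_force: 0.0
```

Run:
```python
from h import *
from plant import robot
a=robot.read_camera('wrist');b=robot.read_camera('scene');s=robot.read_state();print(s['opening'],s['tool_pos'],s['gripper_force'])
o=np.zeros((400,800,3),np.uint8);o[:300,:400]=cv2.resize(a,(400,300));o[:,400:]=cv2.resize(b[150:290,320:460],(400,400));cv2.imwrite('pics/g1.png',o)
```

```text
0.025505040436432116 [ 0.42538885 -0.18995202  0.03927199] 0.0
```

View pics/g1.png

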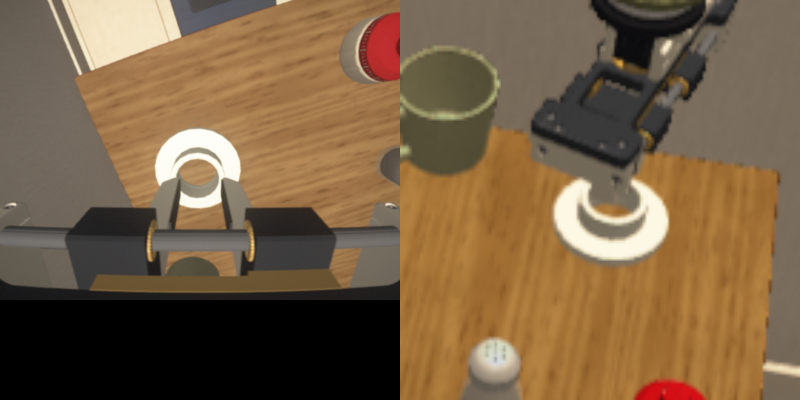

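Run:
```python
from h import *
from plant import robot
m=robot.camera_model('wrist');s=robot.read_state();Rt=toolR(s);p=s['tool_pos']
print(Rt.T@(m['eye']-p), (Rt.T@R.from_rotvec(m['rotation']).as_matrix()).round(3))
for y in(-.013,.013):
  for z in(0,.025): print(y,z,proj(m,p+Rt@np.array([0,y,z]))/1.6)
S=robot.camera_model('scene')
print('scene tip',(proj(S,p+Rt@np.array([0,0,.025]))-[320,150])/140*400+[400,0],'expected disc hub top ctr',(proj(S,[.424,-.1935,.03])-[320,150])/140*400+[400,0],(proj(S,[.424,-.1935,.0])-[320,150])/140*400+[400,0])
print('wrist hubtop',proj(m,[.424,-.1935,.03])/1.6)
im=robot.read_camera('wrist');hsv=cv2.cvtColor(im,cv2.COLOR_BGR2HSV);w=((hsv[...,1]<60)&(hsv[...,2]>120)).astype(np.uint8)*255
ys,xs=np.where(w[200:340,240:400]>0);print(np.c_[xs,ys].min(0)+[240,200],np.c_[xs,ys].max(0)+[240,200])
for z in(.01,.03): print(plane(m,[(250,270),(384,270),(316,207)],z).round(4))
```

```text
[ 0.08419456 -0.00025024 -0.17444947] [[ 0.001 -0.954 -0.301]
 [ 1.     0.001  0.   ]
 [ 0.    -0.301  0.954]]
-0.013 0 [[185.9752327  182.75673268]]
-0.013 0.025 [[187.5641463  171.79420612]]
0.013 0 [[215.20534683 182.78894437]]
0.013 0.025 [[213.57989763 171.82336333]]
scene tip [[611.19194551 212.35190403]] expected disc hub top ctr [[616.01938951 195.27421228]] [[611.42168376 221.70802898]]
wrist hubtop [[196.49296674 178.17487788]]
[248 204] [391 339]
[[ 0.4102 -0.2325  0.01  ]
 [ 0.4362 -0.1513  0.01  ]
 [ 0.3843 -0.1799  0.01  ]]
[[ 0.4038 -0.2258  0.03  ]
 [ 0.4272 -0.1526  0.03  ]
 [ 0.3805 -0.1784  0.03  ]]
```

The fingers shut without meeting the hub; the wrist view suggests the tips end higher than assumed. I'll open to about 62 mm and feel down to the flange.

>>> {"name": "arm_command", "arguments": {"increments": "0.3 0 0 0 0;0.3 0 0 0 0;0.3 0 0 0 0;0.3 0 0 0 0;0.3 0 0 0 0"}}

```text
t: 4.15
tool_pos: [0.4254, -0.1899, 0.0393]
orientation: [-0.486, -3.104, 0.0]
force: [0.6, 0.2, 0.6]
opening: 0.057
gripper_force: 0.0
```

>>> {"name": "arm_command", "arguments": {"increments": "0.3 0 0 2 0;0.3 0 0 4 0;0.3 0 0 6 0"}}

```text
t: 4.45
tool_pos: [0.4254, -0.1899, 0.0331]
orientation: [-0.486, -3.104, -0.0]
force: [0.4, -0.2, -0.5]
opening: 0.065
gripper_force: 0.0
```

>>> {"name": "arm_command", "arguments": {"increments": "0.3 0 0 2 0;0.3 0 0 4 0;0.3 0 0 4 0"}}

```text
t: 4.75
tool_pos: [0.4252, -0.1898, 0.0289]
orientation: [-0.486, -3.103, -0.0]
force: [-0.3, 1.0, -1.0]
opening: 0.0648
gripper_force: 0.0
```

>>> {"name": "arm_command", "arguments": {"increments": "0.3 0 0 2 0;0.3 0 0 4 0;0.3 0 0 4 0"}}

```text
t: 5.05
tool_pos: [0.4253, -0.1898, 0.025]
orientation: [-0.486, -3.103, -0.0]
force: [-0.3, 1.4, -0.2]
opening: 0.0654
gripper_force: 0.0
```

>>> {"name": "arm_command", "arguments": {"increments": "0.3 0 0 2 0;0.3 0 0 4 0;0.3 0 0 4 0"}}

```text
t: 5.35
tool_pos: [0.4252, -0.1898, 0.021]
orientation: [-0.486, -3.103, -0.0]
force: [0.0, 0.2, 0.3]
opening: 0.0649
gripper_force: 0.0
```

Run:
```python
from h import *
from plant import robot
b=robot.read_camera('scene');s=robot.read_state();print(s['opening'],s['tool_pos'],s['force']);a=robot.read_camera('wrist')
o=np.zeros((600,800,3),np.uint8);o[:480,:400]=a[:,120:520];o[:400,400:]=cv2.resize(b[170:250,355:435],(400,400),interpolation=cv2.INTER_CUBIC)
cv2.imwrite('pics/g2.png',o)
```

```text
0.06487534552366504 [ 0.42526487 -0.18985568  0.02111091] [ 0.17864308  0.329243   -0.11816846]
```

View pics/g2.png

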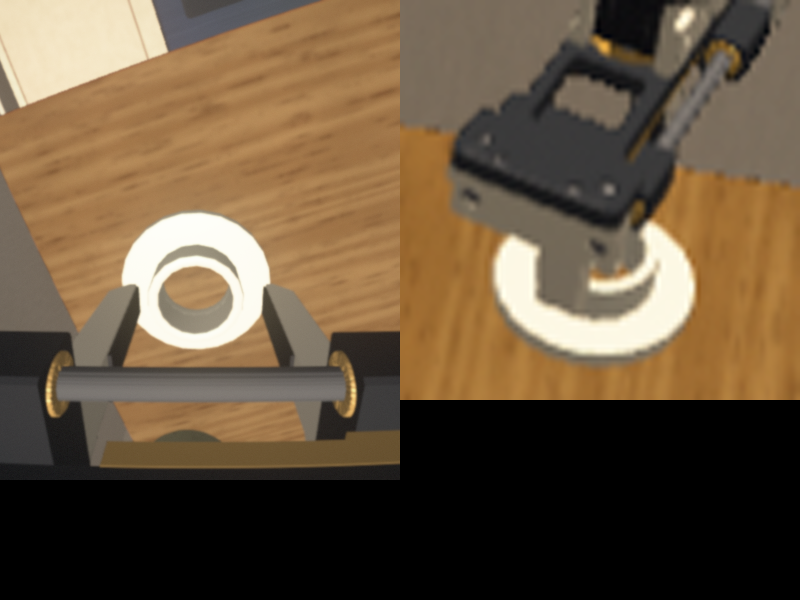

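The fingers now straddle the hub symmetrically (wrist gap cols 135–265, hub centre col 195; scene midpoint col 594 vs disc 597), tips still above the flange. Continue down by feel.

>>> {"name": "arm_command", "arguments": {"increments": "0.3 0 0 2 0;0.3 0 0 4 0;0.3 0 0 4 0"}}

```text
t: 5.75
tool_pos: [0.4252, -0.1898, 0.017]
orientation: [-0.486, -3.103, -0.0]
force: [-0.7, -0.1, 0.2]
opening: 0.0647
gripper_force: 0.0
```

>>> {"name": "arm_command", "arguments": {"increments": "0.3 0 0 2 0;0.3 0 0 3 0;0.3 0 0 3 0"}}

```text
t: 6.05
tool_pos: [0.4253, -0.1899, 0.0141]
orientation: [-0.486, -3.103, -0.0]
force: [-0.1, -0.9, -0.3]
opening: 0.0651
gripper_force: 0.0
```

>>> {"name": "arm_command", "arguments": {"increments": "0.3 0 0 1 0;0.3 0 0 2 0;0.3 0 0 2 0"}}

```text
t: 6.35
tool_pos: [0.4253, -0.1899, 0.0122]
orientation: [-0.486, -3.104, -0.0]
force: [0.2, 0.9, 0.2]
opening: 0.0654
gripper_force: 0.0
```

Run:
```python
from h import *
from plant import robot
s=robot.read_state();S=robot.camera_model('scene');Rt=toolR(s);p=s['tool_pos'];p[2]=.0211
for y in(.0325,.04):
  for dz in(-.01,.005,.025): print(y,dz,(proj(S,p+Rt@np.array([0,y,dz]))-[355,170])*5+[400,0])
```

```text
0.0325 -0.01 [[566.70770911 294.31664699]]
0.0325 0.005 [[562.95909689 317.56217038]]
0.0325 0.025 [[558.08355244 347.81388044]]
0.04 -0.01 [[559.06920097 305.80219837]]
0.04 0.005 [[555.3877952  329.01172194]]
0.04 0.025 [[550.60002515 359.21424809]]
```

>>> {"name": "arm_command", "arguments": {"increments": "0.3 0 0 1 0;0.3 0 0 2 0;0.3 0 0 2 0"}}

```text
t: 6.65
tool_pos: [0.4254, -0.1899, 0.0102]
orientation: [-0.486, -3.104, -0.0]
force: [0.1, -0.0, -0.0]
opening: 0.0654
gripper_force: 0.0
```

>>> {"name": "arm_command", "arguments": {"increments": "0.3 0 0 1 0;0.3 0 0 2 0;0.3 0 0 2 0"}}

```text
t: 6.95
tool_pos: [0.4253, -0.1899, 0.0082]
orientation: [-0.486, -3.103, -0.0]
force: [0.8, 0.6, -0.4]
opening: 0.065
gripper_force: 0.0
```

>>> {"name": "arm_command", "arguments": {"increments": "0.3 0 0 1 0;0.3 0 0 2 0;0.3 0 0 2 0"}}

```text
t: 7.25
tool_pos: [0.4253, -0.1899, 0.0061]
orientation: [-0.486, -3.103, -0.0]
force: [-0.8, -0.1, 0.3]
opening: 0.0653
gripper_force: 0.0
```

>>> {"name": "arm_command", "arguments": {"increments": "1 0 0 0 0;1 0 0 0 0;1 0 0 0 0;1 0 0 0 0", "grip_force": 12}}

```text
t: 7.65
tool_pos: [0.4255, -0.19, 0.0064]
orientation: [0.486, 3.104, -0.0]
force: [-0.3, -1.3, 0.4]
opening: 0.0504
gripper_force: 12.0
```

Gripped the hub at opening 0.050 (12 N); from here I use heights relative to this pose (disc on the table at reported z 0.0064). Lift and view the pin from close by.

>>> {"name": "arm_command", "arguments": {"increments": "1 0 0 -10 0;1 0 0 -30 0;1 0 0 -60 0;1 0 0 -100 0;1 0 0 -140 0"}}

```text
t: 8.15
tool_pos: [0.4248, -0.1895, 0.148]
orientation: [-0.486, -3.103, -0.001]
force: [1.1, -0.8, -0.9]
opening: 0.0508
gripper_force: 12.0
```

>>> {"name": "arm_command", "arguments": {"increments": "1 -35 50 -20 0;1 -70 100 -60 0;1 -105 150 -100 0;1 -140 200 -140 0;1 -173 240 -180 0"}}

```text
t: 8.65
tool_pos: [0.5988, -0.0591, 0.2717]
orientation: [-0.486, -3.104, -0.0]
force: [0.6, -0.5, -1.0]
opening: 0.0503
gripper_force: 12.0
```

>>> {"name": "arm_command", "arguments": {"increments": "1 0 25 0 0;1 0 25 0 0"}}

```text
t: 8.85
tool_pos: [0.607, -0.0338, 0.2715]
orientation: [0.481, 3.103, 0.002]
force: [0.1, -0.7, -1.9]
opening: 0.0505
gripper_force: 12.0
```

Run:
```python
from h import *
from plant import robot
import json
s=robot.read_state();m=robot.camera_model('wrist');im=robot.read_camera('wrist')
print(s['tool_pos'],s['force'],s['opening']);cv2.imwrite('pics/w2.png',im)
json.dump({k:np.array(v).tolist() for k,v in m.items()},open('w2.json','w'))
```

```text
[ 0.6070321  -0.03380279  0.27154085] [ 0.10944884 -0.6603409  -1.8993125 ] 0.050514470592491374
```

View pics/w2.png

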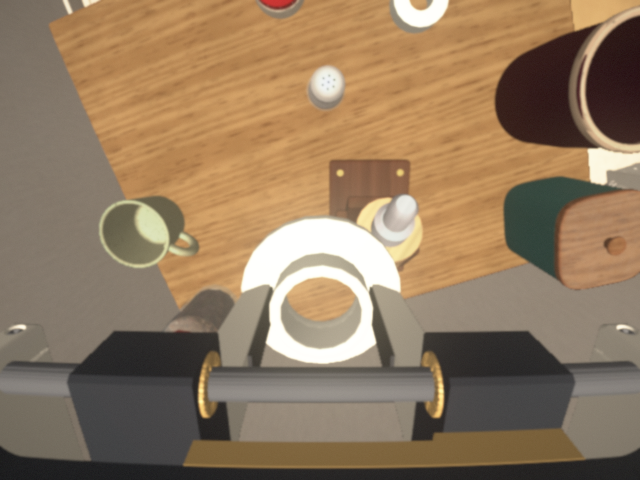

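Run:
```python
from h import *
from plant import robot
import json
W={k:np.array(v) for k,v in json.load(open('w2.json')).items()}
T,S=robot.camera_model("top"),robot.camera_model("scene")
t=lambda x,y:(280+x/5-.4,170+y/5-.4); s=lambda x,y:(225+(x-400)/4.21-.4,220+y/4.21-.4)
sw,tw=(390,231),(404.5,203)
print('sh',tri([W,T],[sw,t(181,190)]),tri([W,T,S],[sw,t(181,190),s(617,103)]),plane(W,[sw],.15))
print('tip',tri([W,T],[tw,t(158,237)]),tri([W,T,S],[tw,t(158,237),s(678,47)]),plane(W,[tw],.203))
print('screws',plane(W,[(340,173),(400,173)],.016),'collar',plane(W,[(420,5)],.028),'top says screws .6004 .0687, .5777 -.0021')
a=np.array([-.4976,.160,.8525])
for S0 in([.623,.023,.15],): print(proj(W,[S0,np.array(S0)+.062*a]))
im=cv2.imread('pics/w2.png');
```

```text
sh (array([0.61750341, 0.02272261, 0.17215964]), array([0.00047558, 0.00047558])) (array([0.62460716, 0.02429431, 0.14666473]), array([0.00185178, 0.00203177, 0.00049153])) [[0.62444829 0.02556947 0.15      ]]
tip (array([0.58807516, 0.03276428, 0.2119204 ]), array([0.00057523, 0.00057523])) (array([0.59168415, 0.0339421 , 0.20027797]), array([0.0015186 , 0.00131567, 0.00159265])) [[0.58982544 0.03445885 0.203     ]]
screws [[5.78257417e-01 4.70319168e-04 1.60000000e-02]
 [6.00381408e-01 7.12174690e-02 1.60000000e-02]] collar [[0.43045444 0.13389413 0.028     ]] top says screws .6004 .0687, .5777 -.0021
[[386.81689251 230.34334511]
 [403.12958873 206.63925097]]
```

Pin seen at wrist (390,231) shoulder, (404,203) tip; three-view results agree: shoulder ≈ (0.6235,0.0245,0.150), tip ≈ (0.5925,0.0345,0.203). Disc is held level. Move over the tip.

>>> {"name": "arm_command", "arguments": {"increments": "1 11 30 0 0;1 22 60 0 0;1 22 60 25 0;1 22 60 47 0;1 22 60 47 0"}}

```text
t: 9.4
tool_pos: [0.6001, 0.0263, 0.2189]
orientation: [-0.486, -3.096, 0.002]
force: [-1.4, -0.1, -2.3]
opening: 0.0506
gripper_force: 12.0
```

>>> {"name": "arm_command", "arguments": {"increments": "1 -3 5 0 0;1 -3 5 0 0;1 -3 5 5 0;1 -3 5 12 0;1 -3 5 19 0"}}

```text
t: 9.9
tool_pos: [0.6077, 0.0306, 0.2042]
orientation: [0.486, 3.103, 0.0]
force: [-1.1, -0.7, 2.7]
opening: 0.0505
gripper_force: 12.0
```

>>> {"name": "arm_command", "arguments": {"increments": "1 0 0 0 0"}}

```text
t: 10.0
tool_pos: [0.6066, 0.0308, 0.2025]
orientation: [-0.486, -3.101, 0.0]
force: [-0.1, -0.3, 0.2]
opening: 0.0503
gripper_force: 12.0
```

>>> {"name": "arm_command", "arguments": {"increments": "1 2 0 0 0;1 2 0 2 0;1 2 0 4 0;1 2 0 4 0"}}

```text
t: 10.4
tool_pos: [0.6054, 0.0314, 0.1998]
orientation: [-0.486, -3.103, 0.0]
force: [0.3, 0.4, -0.9]
opening: 0.0506
gripper_force: 12.0
```

>>> {"name": "arm_command", "arguments": {"increments": "1 0 0 2 0;1 0 0 4 0;1 0 0 6 0;1 0 0 6 0"}}

```text
t: 10.8
tool_pos: [0.6053, 0.0314, 0.1936]
orientation: [-0.486, -3.103, 0.0]
force: [-0.6, 0.4, -0.8]
opening: 0.0505
gripper_force: 12.0
```

>>> {"name": "arm_command", "arguments": {"increments": "1 0 0 3 0;1 0 0 6 0;1 0 0 8 0;1 0 0 8 0"}}

```text
t: 11.2
tool_pos: [0.6053, 0.0314, 0.186]
orientation: [-0.486, -3.103, 0.0]
force: [-1.6, 0.2, -0.5]
opening: 0.0502
gripper_force: 12.0
```

>>> {"name": "arm_command", "arguments": {"increments": "1 -1 0 2 0;1 -2 0 4 0;1 -3 0 5 0;1 -3 0 5 0"}}

```text
t: 11.6
tool_pos: [0.6085, 0.0305, 0.1832]
orientation: [0.486, 3.103, 0.0]
force: [-7.8, 0.5, 10.5]
opening: 0.0505
gripper_force: 12.0
```

>>> {"name": "arm_command", "arguments": {"increments": "1 2 0 0 0;1 2 0 2 0;1 2 0 4 0;1 2 0 4 0"}}

```text
t: 12.0
tool_pos: [0.6069, 0.031, 0.177]
orientation: [0.486, 3.103, 0.0]
force: [2.5, -0.9, 0.5]
opening: 0.0501
gripper_force: 12.0
```

Run:
```python
from h import *
from plant import robot
s=robot.read_state();print(s['tool_pos'],s['force'],s['wrist_torque'],s['opening'])
b=robot.read_camera('scene');a=robot.read_camera('wrist')
o=np.zeros((480,800,3),np.uint8);o[:,:400]=a[:,120:520];o[:400,400:]=cv2.resize(b[190:290,220:320],(400,400),interpolation=cv2.INTER_CUBIC)
cv2.imwrite('pics/g3.png',o)
```

```text
[0.60694382 0.03101819 0.17696636] [ 2.53763029 -0.94367348  0.53568947] [-0.14713123 -0.5411806   0.09273348] 0.05007100588150735
```

View pics/g3.png

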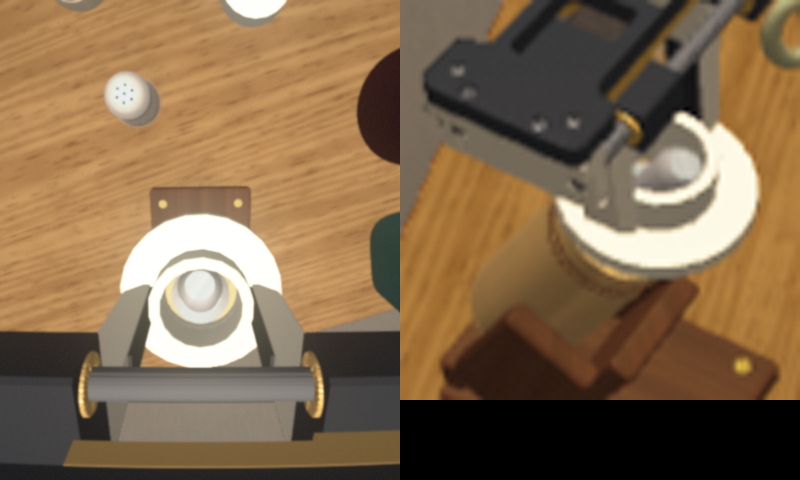

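The tip shows through the bore (wrist (203,287)); the disc is threaded. Follow the axis down.

>>> {"name": "arm_command", "arguments": {"increments": "1 -1 0 2 0;1 -1 0 4 0;1 -2 0 6 0;1 -2 0 6 0"}}

```text
t: 12.5
tool_pos: [0.6083, 0.0304, 0.1705]
orientation: [-0.486, -3.103, 0.0]
force: [2.2, -1.0, -0.6]
opening: 0.0505
gripper_force: 12.0
```

>>> {"name": "arm_command", "arguments": {"increments": "1 -1 0 2 0;1 -2 0 4 0;1 -3 0 6 0;1 -3 0 6 0"}}

```text
t: 12.9
tool_pos: [0.6114, 0.0295, 0.1647]
orientation: [0.486, 3.104, -0.0]
force: [2.6, -0.8, -1.3]
opening: 0.0505
gripper_force: 12.0
```

>>> {"name": "arm_command", "arguments": {"increments": "1 -1 0 2 0;1 -2 0 4 0;1 -2 0 5 0;1 -2 0 5 0"}}

```text
t: 13.3
tool_pos: [0.6129, 0.0291, 0.1601]
orientation: [-0.486, -3.103, -0.0]
force: [-2.1, 1.2, 3.5]
opening: 0.0505
gripper_force: 15.0
```

>>> {"name": "arm_command", "arguments": {"increments": "1 -1 0 2 0;1 -2 0 4 0;1 -2 0 4 0"}}

```text
t: 13.6
tool_pos: [0.6139, 0.0289, 0.1557]
orientation: [-0.485, -3.101, -0.001]
force: [-6.0, 2.3, 5.3]
opening: 0.0507
gripper_force: 19.2
```

>>> {"name": "arm_command", "arguments": {"increments": "1 0 0 1 0;1 0 0 3 0;1 0 0 3 0"}}

```text
t: 13.9
tool_pos: [0.6139, 0.0289, 0.1529]
orientation: [-0.485, -3.101, -0.0]
force: [-6.2, 1.3, 5.2]
opening: 0.0505
gripper_force: 19.5
```

>>> {"name": "arm_command", "arguments": {"increments": "1 0 0 2 0;1 0 0 4 0;1 0 0 4 0"}}

```text
t: 14.2
tool_pos: [0.6142, 0.0288, 0.1526]
orientation: [-0.485, -3.103, -0.0]
force: [-17.8, -0.1, 26.1]
opening: 0.0509
gripper_force: 24.6
```

Contact along the axis at the predicted height: seated. Release and back off upward, then check.

>>> {"name": "arm_command", "arguments": {"increments": "1 0 0 -3 0;0.2 0 0 -3 0;0.2 0 0 -3 0;0.2 0 0 -3 0;0.2 0 0 -3 0"}}

```text
t: 14.7
tool_pos: [0.6142, 0.028, 0.1532]
orientation: [-0.486, -3.102, 0.001]
force: [-8.6, -3.7, 12.4]
opening: 0.0732
gripper_force: 7.4
```

>>> {"name": "arm_command", "arguments": {"increments": "0.2 0 0 -20 0;0.2 0 0 -60 0;0.2 0 0 -100 0;0.2 0 0 -140 0;0.2 0 0 -150 0"}}

```text
t: 15.2
tool_pos: [0.6168, 0.0283, 0.3079]
orientation: [0.485, 3.096, 0.001]
force: [0.6, -0.4, 0.2]
opening: 0.0742
gripper_force: 0.0
```

>>> {"name": "arm_command", "arguments": {"increments": "0 -50 0 0 0;0 -84 0 0 0;0 -84 0 0 0"}}

```text
t: 15.5
tool_pos: [0.6964, 0.0011, 0.2967]
orientation: [-0.488, -3.097, 0.001]
force: [0.1, 0.6, -0.9]
opening: 0.0912
gripper_force: 0.0
```

Run:
```python
from h import *
from plant import robot
s=robot.read_state();W=robot.camera_model('wrist');im=robot.read_camera('wrist');print(s['t'],s['tool_pos'],s['force'],s['opening'],W['eye'])
cv2.imwrite('pics/w4.png',im);b=robot.read_camera('scene');cv2.imwrite('pics/s4.png',b);S=robot.camera_model('scene')
a=np.array([-.4976,.160,.8525]);S0=np.array([.6235,.0245,.150])
for n,m,i in(('w',W,im),('s',S,b)):
    hsv=cv2.cvtColor(i,cv2.COLOR_BGR2HSV);w=((hsv[...,1]<60)&(hsv[...,2]>150)).astype(np.uint8)*255
    c0=proj(m,S0+.01*a)[0];print(n,'flange pred',c0)
    x=np.linspace(0,2*np.pi,60);e1=np.array([.306,.952,0]);e2=np.cross(a,e1)
    for off in(0,.01):
        q=proj(m,S0+(.01+off)*a+.044*(np.outer(np.cos(x),e1)+np.outer(np.sin(x),e2)));print(' pred ell +%g'%off,cv2.fitEllipse(q.astype(np.float32)))
    q=proj(m,S0+.01*a+.044*(np.outer(np.cos(x),e1)+np.outer(np.sin(x),e2)))
    for c in cv2.findContours(w,cv2.RETR_EXTERNAL,cv2.CHAIN_APPROX_NONE)[0]:
        if cv2.contourArea(c)>400 and np.linalg.norm(c.mean((0,1))-c0)<40: print(' obs',cv2.contourArea(c),cv2.fitEllipse(cv2.convexHull(c)),cv2.boundingRect(c))
    print(' pred box',cv2.boundingRect(q.astype(np.float32)))
```

```text
15.5 [0.69642997 0.0011171  0.29666244] [ 0.11107943  0.57273477 -0.87839582] 0.09116262014250771 [0.61729279 0.02672496 0.47158212]
w flange pred [321.09146353 137.91055272]
 pred ell +0 ((321.1029968261719, 139.84249877929688), (89.30554962158203, 100.88652801513672), 89.85099792480469)
 pred ell +0.01 ((321.09857177734375, 133.62225341796875), (91.63687133789062, 104.18826293945312), 89.84976959228516)
 obs 7064.0 ((322.28375244140625, 136.0708465576172), (92.45799255371094, 99.32283782958984), 88.76612854003906) (273, 89, 100, 94)
 pred box (270, 95, 102, 90)
s flange pred [278.74367447 240.81952657]
 pred ell +0 ((278.2611083984375, 241.13706970214844), (42.59708786010742, 50.08902359008789), 137.68194580078125)
 pred ell +0.01 ((280.5013122558594, 239.14083862304688), (42.81903076171875, 50.54118347167969), 137.7770538330078)
 obs 1573.0 ((278.6804504394531, 243.73948669433594), (42.18309020996094, 48.96590042114258), 134.10745239257812) (256, 221, 46, 46)
 pred box (255, 217, 47, 48)
```

Run:
```python
from h import *
from plant import robot
import json
T,S=robot.camera_model("top"),robot.camera_model("scene");W={k:np.array(v) for k,v in json.load(open('w2.json')).items()}
print('crock top',plane(T,[(211.5,240.5)],.157),'scene',plane(S,[(275.5,370)],.157))
print('mill top',plane(T,[(323,274.5)],.085),plane(W,[(326,83)],.085),'timer',plane(T,[(332,327)],.04))
print('canister',plane(T,[(221,176)],.14))
```

```text
crock top [[0.55479909 0.25028278 0.157     ]] scene [[0.55895216 0.26538601 0.157     ]]
mill top [[0.48232884 0.0100713  0.085     ]] [[0.4830383  0.01091595 0.085     ]] timer [[ 0.36431744 -0.00776071  0.04      ]]
canister [[0.70457925 0.23344772 0.14      ]]
```

>>> {"name": "arm_command", "arguments": {"increments": "0 48 8 0 0;0 96 16 0 0;0 143 24 0 0;0 190 32 0 0;0 217 44 30 0"}}

```text
t: 16.1
tool_pos: [0.5009, 0.1124, 0.2771]
orientation: [0.483, 3.095, 0.005]
force: [0.2, -0.2, 0.5]
opening: 0.093
gripper_force: 0.0
```

>>> {"name": "arm_command", "arguments": {"increments": "0 0 0 40 0;0 0 0 65 0;0 0 0 65 0"}}

```text
t: 16.4
tool_pos: [0.4983, 0.1112, 0.2034]
orientation: [-0.484, -3.098, 0.002]
force: [-0.6, -0.4, -0.9]
opening: 0.0929
gripper_force: 0.0
```

Run:
```python
from h import *
from plant import robot
s=robot.read_state();m=robot.camera_model('wrist');im=robot.read_camera('wrist');cv2.imwrite('pics/w5.png',im)
Rt=toolR(s);print(s['t'],s['tool_pos'])
hsv=cv2.cvtColor(im,cv2.COLOR_BGR2HSV);w=((hsv[...,1]<60)&(hsv[...,2]>120)).astype(np.uint8)*255
c0=proj(m,[.4235,.135,.028])[0];print(c0)
cs,h=cv2.findContours(w,cv2.RETR_CCOMP,cv2.CHAIN_APPROX_NONE)
for c,hh in zip(cs,h[0]):
    if cv2.contourArea(c)<300 or np.linalg.norm(c.mean((0,1))-c0)>40: continue
    e=cv2.fitEllipse(c);X=plane(m,[e[0]],.028)[0];X2=plane(m,[e[0]],.018)[0]
    print(hh[3]>=0,cv2.contourArea(c),np.round(e[0],1),np.round(e[1],1),X.round(4),X2.round(4),'tool shift mm',(Rt.T@(X-s['tool_pos'])*1e3).round(1))
```

```text
16.4 [0.49828671 0.11116722 0.20335257]
[321.25793125 141.17201331]
False 2926.5 [323.7 139.1] [60.  62.1] [0.4224 0.1379 0.028 ] [0.4225 0.1379 0.018 ] tool shift mm [ 79.5   2.7 175.8]
True 595.5 [323.7 139.5] [27.2 28. ] [0.4227 0.1377 0.028 ] [0.4228 0.1378 0.018 ] tool shift mm [ 79.2   2.7 175.8]
```

>>> {"name": "arm_command", "arguments": {"increments": "0 45 2 20 0;0 80 3 45 0;0 80 3 90 0;0 80 3 130 0;0 80 3 150 0"}}

```text
t: 16.95
tool_pos: [0.426, 0.1383, 0.0563]
orientation: [-0.486, -3.104, -0.0]
force: [0.1, -0.4, 1.1]
opening: 0.0934
gripper_force: 0.0
```

>>> {"name": "arm_command", "arguments": {"increments": "0 0 0 20 0;0 0 0 40 0;0 0 0 48 0;0 0 0 53 0;0 0 0 53 0"}}

```text
t: 17.45
tool_pos: [0.4274, 0.1383, 0.005]
orientation: [0.486, 3.103, 0.001]
force: [-0.4, 0.1, 0.2]
opening: 0.093
gripper_force: 0.0
```

>>> {"name": "arm_command", "arguments": {"increments": "0 4 0 2 0;0 4 0 4 0;1 4 0 5 0;1 4 0 5 0;1 4 0 5 0", "grip_force": 12}}

```text
t: 17.95
tool_pos: [0.4229, 0.1395, -0.0007]
orientation: [0.486, 3.104, 0.0]
force: [-0.2, -0.4, -0.3]
opening: 0.0736
gripper_force: 0.0
```

>>> {"name": "arm_command", "arguments": {"increments": "1 0 0 0 0;1 0 0 0 0;1 0 0 0 0"}}

```text
t: 18.25
tool_pos: [0.4229, 0.1394, -0.0008]
orientation: [0.486, 3.104, -0.0]
force: [-0.7, -0.4, 0.2]
opening: 0.0583
gripper_force: 12.0
```

>>> {"name": "arm_command", "arguments": {"increments": "1 0 0 -15 0;1 0 0 -55 0;1 0 0 -100 0;1 0 0 -148 0;1 0 0 -195 0"}}

```text
t: 18.75
tool_pos: [0.4223, 0.1393, 0.1958]
orientation: [-0.486, -3.103, 0.0]
force: [1.5, 0.4, -0.6]
opening: 0.0581
gripper_force: 12.0
```

>>> {"name": "arm_command", "arguments": {"increments": "1 -35 -10 -30 0;1 -75 -20 -47 0;1 -120 -34 -47 0;1 -160 -44 -47 0;1 -175 -48 -47 0"}}

```text
t: 19.25
tool_pos: [0.5768, 0.0378, 0.2403]
orientation: [-0.49, -3.103, 0.001]
force: [-0.1, 0.1, -1.1]
opening: 0.0582
gripper_force: 12.0
```

>>> {"name": "arm_command", "arguments": {"increments": "1 0 0 0 0;1 0 0 0 0"}}

```text
t: 19.45
tool_pos: [0.5742, 0.0404, 0.2405]
orientation: [-0.487, -3.102, -0.0]
force: [-1.0, 0.8, -1.7]
opening: 0.0585
gripper_force: 12.0
```

Run:
```python
from h import *
from plant import robot
s=robot.read_state();m=robot.camera_model('wrist');im=robot.read_camera('wrist');cv2.imwrite('pics/w6.png',im)
Rt=toolR(s);p=s['tool_pos'];print(s['t'],p,s['force'],s['opening'])
top=p[2]+.0288
hsv=cv2.cvtColor(im,cv2.COLOR_BGR2HSV);w=((hsv[...,1]<60)&(hsv[...,2]>120)).astype(np.uint8)*255
c0=proj(m,[p[0],p[1],top])[0];print('pred hole',c0)
cs,h=cv2.findContours(w,cv2.RETR_CCOMP,cv2.CHAIN_APPROX_NONE)
for c,hh in zip(cs,h[0]):
    if cv2.contourArea(c)<300 or np.linalg.norm(c.mean((0,1))-c0)>60: continue
    e=cv2.fitEllipse(c);X=plane(m,[e[0]],top)[0]
    print(hh[3]>=0,cv2.contourArea(c),np.round(e[0],1),np.round(e[1],1),'tool mm',(Rt.T@(X-p)*1e3).round(1))
```

```text
19.45 [0.57423431 0.04038848 0.24050179] [-1.04038198  0.78102674 -1.73472431] 0.05851111994590134
pred hole [320.99273454 318.92987965]
False 12792.0 [323.5 311.6] [121.6 140.3] tool mm [  4.    1.2 -28.8]
```

>>> {"name": "arm_command", "arguments": {"increments": "1 0 0 15 0;1 0 0 28 0;1 0 0 32 0;1 0 0 34 0;1 0 0 34 0"}}

```text
t: 20.0
tool_pos: [0.5744, 0.0404, 0.2067]
orientation: [-0.486, -3.103, 0.0]
force: [-0.2, 0.5, -0.0]
opening: 0.0582
gripper_force: 12.0
```

>>> {"name": "arm_command", "arguments": {"increments": "1 0 0 2 0;1 0 0 4 0;1 0 0 6 0;1 0 0 6 0"}}

```text
t: 20.4
tool_pos: [0.575, 0.0404, 0.2022]
orientation: [0.486, 3.103, 0.001]
force: [-2.3, 1.5, 4.7]
opening: 0.0582
gripper_force: 12.0
```

>>> {"name": "arm_command", "arguments": {"increments": "1 0 0 2 0;1 0 0 4 0;1 0 0 6 0;1 0 0 6 0"}}

```text
t: 20.8
tool_pos: [0.5751, 0.0404, 0.1962]
orientation: [0.486, 3.103, 0.001]
force: [-2.3, 0.6, 4.3]
opening: 0.0587
gripper_force: 12.0
```

>>> {"name": "arm_command", "arguments": {"increments": "1 0 0 1 0;1 0 0 3 0;1 0 0 3 0"}}

```text
t: 21.1
tool_pos: [0.5751, 0.0404, 0.1929]
orientation: [0.486, 3.103, 0.001]
force: [-2.9, 1.0, 4.2]
opening: 0.0582
gripper_force: 12.0
```

>>> {"name": "arm_command", "arguments": {"increments": "1 0 0 -10 0;1 0 0 -25 0;1 0 0 -35 0;1 0 0 -35 0"}}

```text
t: 21.5
tool_pos: [0.5763, 0.0402, 0.2302]
orientation: [0.486, 3.099, 0.001]
force: [0.3, -1.2, -1.2]
opening: 0.0584
gripper_force: 12.0
```

Run:
```python
from h import *
from plant import robot
s=robot.read_state();m=robot.camera_model('wrist');a=robot.read_camera('wrist');b=robot.read_camera('scene');cv2.imwrite('pics/w7.png',a);cv2.imwrite('pics/s7.png',b)
print(s['t'],s['tool_pos'],s['force'],s['opening'])
o=np.zeros((600,800,3),np.uint8);o[:480,:400]=a[:,120:520];o[:400,400:]=cv2.resize(b[180:280,240:340],(400,400),interpolation=cv2.INTER_CUBIC)
w4=cv2.imread('pics/w4.png');o[400:600,400:600]=w4[40:240,220:420];s4=cv2.imread('pics/s4.png');o[400:600,600:800]=cv2.resize(s4[205:275,240:310],(200,200),interpolation=cv2.INTER_CUBIC)
cv2.imwrite('pics/g4.png',o)
```

```text
21.5 [0.57627648 0.04015009 0.23019459] [ 0.30808708 -1.23240554 -1.15648516] 0.05844153630325935
```

View pics/g4.png

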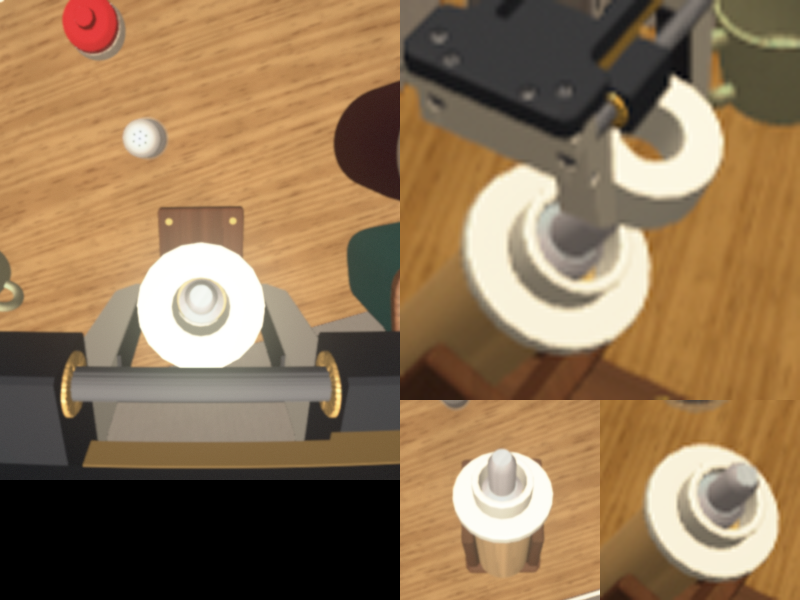

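Disc sits coaxial and flat on the shoulder; the collar in the gripper now leans like the pin. Line up with the tip and slide along the axis.

>>> {"name": "arm_command", "arguments": {"increments": "1 -7 1 0 0;1 -7 1 10 0;1 -7 1 20 0;1 -7 1 26 0;1 -7 1 26 0"}}

```text
t: 22.1
tool_pos: [0.5805, 0.0391, 0.1987]
orientation: [-0.486, -3.1, 0.001]
force: [0.1, 0.3, -2.1]
opening: 0.0582
gripper_force: 12.0
```

>>> {"name": "arm_command", "arguments": {"increments": "1 -2 0 3 0;1 -3 0 5 0;1 -3 0 5 0"}}

```text
t: 22.4
tool_pos: [0.5847, 0.0381, 0.196]
orientation: [0.486, 3.104, -0.0]
force: [-0.0, -0.4, -0.7]
opening: 0.0585
gripper_force: 12.0
```

>>> {"name": "arm_command", "arguments": {"increments": "1 -2 0 3 0;1 -3 0 5 0;1 -3 0 5 0"}}

```text
t: 22.7
tool_pos: [0.5887, 0.0369, 0.1921]
orientation: [0.486, 3.101, 0.0]
force: [2.7, -0.8, 1.2]
opening: 0.0584
gripper_force: 12.0
```

>>> {"name": "arm_command", "arguments": {"increments": "1 -2 0 3 0;1 -3 0 5 0;1 -3 0 5 0"}}

```text
t: 23.0
tool_pos: [0.5912, 0.0359, 0.1864]
orientation: [0.486, 3.102, -0.0]
force: [6.2, -3.4, 3.3]
opening: 0.0583
gripper_force: 12.0
```

>>> {"name": "arm_command", "arguments": {"increments": "1 -2 0 3 0;1 -3 0 5 0;1 -3 0 5 0"}}

```text
t: 23.3
tool_pos: [0.5935, 0.0352, 0.1807]
orientation: [0.486, 3.103, -0.0]
force: [5.5, -1.9, 1.7]
opening: 0.0581
gripper_force: 12.0
```

>>> {"name": "arm_command", "arguments": {"increments": "1 -2 0 1 0;1 -4 0 3 0;1 -5 0 5 0;1 -5 0 5 0"}}

```text
t: 23.7
tool_pos: [0.5973, 0.034, 0.1749]
orientation: [-0.486, -3.102, 0.0]
force: [0.6, -0.5, -0.4]
opening: 0.0582
gripper_force: 12.0
```

>>> {"name": "arm_command", "arguments": {"increments": "1 -2 0 2 0;1 -2 0 4 0;1 -2 0 4 0"}}

```text
t: 24.0
tool_pos: [0.5995, 0.0333, 0.1714]
orientation: [-0.486, -3.103, 0.0]
force: [1.0, 0.0, -1.1]
opening: 0.0584
gripper_force: 12.0
```

>>> {"name": "arm_command", "arguments": {"increments": "1 -1 0 2 0;1 -1 0 3 0;1 -1 0 3 0"}}

```text
t: 24.3
tool_pos: [0.6007, 0.033, 0.1694]
orientation: [-0.486, -3.104, -0.0]
force: [-3.0, 0.8, 3.5]
opening: 0.0585
gripper_force: 12.0
```

>>> {"name": "arm_command", "arguments": {"increments": "1 -1 0 2 0;1 -1 0 3 0;1 -1 0 3 0"}}

```text
t: 24.6
tool_pos: [0.6018, 0.0327, 0.167]
orientation: [0.486, 3.103, 0.0]
force: [-4.7, 0.6, 8.4]
opening: 0.0583
gripper_force: 12.0
```

>>> {"name": "arm_command", "arguments": {"increments": "1 0 0 0 0;1 -1 0 2 0;1 -1 0 3 0;1 -1 0 3 0", "grip_force": 35}}

```text
t: 25.0
tool_pos: [0.6019, 0.0327, 0.1669]
orientation: [-0.486, -3.103, -0.0]
force: [-21.3, 1.1, 27.9]
opening: 0.058
gripper_force: 35.0
```

Firm contact along the axis. Release, rise and check numerically.

>>> {"name": "arm_command", "arguments": {"increments": "1 1 0 -3 0;0.2 1 0 -3 0;0.2 1 0 -3 0;0.2 1 0 -3 0;0.2 1 0 -3 0"}}

```text
t: 25.5
tool_pos: [0.6016, 0.0326, 0.1655]
orientation: [-0.486, -3.103, 0.0]
force: [0.8, -0.4, -0.1]
opening: 0.0739
gripper_force: 0.0
```

>>> {"name": "arm_command", "arguments": {"increments": "0 0 0 -20 0;0 0 0 -60 0;0 0 0 -100 0;0 0 0 -135 0;0 0 0 -135 0"}}

```text
t: 26.0
tool_pos: [0.6043, 0.0325, 0.308]
orientation: [0.485, 3.094, 0.002]
force: [0.5, -0.2, 0.3]
opening: 0.0927
gripper_force: 0.0
```

>>> {"name": "arm_command", "arguments": {"increments": "0 -45 0 0 0;0 -84 0 0 0;0 -84 0 0 0;0 -84 0 0 0"}}

```text
t: 26.4
tool_pos: [0.6816, 0.0066, 0.2984]
orientation: [-0.487, -3.1, 0.0]
force: [0.1, 0.6, -0.7]
opening: 0.0931
gripper_force: 0.0
```

Run:
```python
from h import *
from plant import robot
W=robot.camera_model('wrist');im=robot.read_camera('wrist');s=robot.read_state();print(s['t'],s['tool_pos'],s['force'],s['opening'])
cv2.imwrite('pics/w8.png',im);b=robot.read_camera('scene');cv2.imwrite('pics/s8.png',b);S=robot.camera_model('scene')
a=np.array([-.4976,.160,.8525]);S0=np.array([.6235,.0245,.150]);x=np.linspace(0,2*np.pi,60);e1=np.array([.306,.952,0]);e2=np.cross(a,e1)
circ=lambda m,z,r:proj(m,S0+z*a+r*(np.outer(np.cos(x),e1)+np.outer(np.sin(x),e2)))
bb=lambda q:np.r_[q.min(0),q.max(0)].round(1)
for n,m,i in(('w',W,im),('s',S,b)):
    hsv=cv2.cvtColor(i,cv2.COLOR_BGR2HSV);w=((hsv[...,1]<60)&(hsv[...,2]>150)).astype(np.uint8)*255
    c0=proj(m,S0+.04*a)[0]
    for e in(0,.004,.01):print(n,'pred union box, gap',e,bb(np.r_[circ(m,.01,.044),circ(m,.03+e,.03),circ(m,.058+e,.03)]),'top bore',bb(circ(m,.058+e,.0135)))
    cs,h=cv2.findContours(w,cv2.RETR_CCOMP,cv2.CHAIN_APPROX_NONE)
    for c,hh in zip(cs,h[0]):
        if cv2.contourArea(c)>25 and np.linalg.norm(c.mean((0,1))-c0)<45: print(' obs',hh[3]>=0,cv2.contourArea(c),bb(c[:,0]))
    g=cv2.cvtColor(i,cv2.COLOR_BGR2GRAY);pts=proj(m,S0+np.outer(np.linspace(0,.075,40),a)); off=proj(m,S0+np.outer(np.linspace(0,.07,36),a)-.025*0*e1)
# profile in wrist view along u line through flange front side
ln=[S0+.058*a-.022*e2*sg for sg in(1,-1)];print('collar rim dirs',proj(W,ln).round(1))
x0,y0=proj(W,S0+.04*a)[0].astype(int);print(cv2.cvtColor(im,cv2.COLOR_BGR2GRAY)[y0-60:y0+70:2,x0].tolist(),y0-60)
```

```text
26.45 [0.68132624 0.007051   0.29995172] [-0.60784199  0.32846571 -0.30676585] 0.09288520875976196
w pred union box, gap 0 [270.6  91.7 369.6 202.5] top bore [302.2 109.8 337.9 141. ]
w pred union box, gap 0.004 [270.6  88.2 369.6 202.5] top bore [301.9 106.6 338.2 138.2]
w pred union box, gap 0.01 [270.6  82.9 369.6 202.5] top bore [301.5 101.5 338.6 133.7]
 obs False 8387.0 [273  88 370 200]
s pred union box, gap 0 [255.2 214.5 305.9 264.6] top bore [282.5 223.4 297.2 238.4]
s pred union box, gap 0.004 [255.2 213.5 306.9 264.6] top bore [283.5 222.6 298.2 237.5]
s pred union box, gap 0.01 [255.2 212.1 308.5 264.6] top bore [284.9 221.2 299.7 236.2]
 obs False 1836.0 [256 218 306 267]
 obs True 279.0 [267 238 297 257]
 obs True 64.0 [283 231 296 240]
collar rim dirs [[320.  151.3]
 [320.1 100.4]]
[151, 165, 160, 154, 163, 204, 249, 252, 252, 252, 252, 252, 253, 253, 245, 222, 220, 223, 230, 232, 233, 235, 236, 232, 230, 230, 225, 220, 215, 219, 247, 252, 253, 253, 253, 253, 253, 253, 254, 251, 230, 224, 223, 223, 222, 221, 220, 222, 222, 221, 236, 252, 253, 253, 253, 253, 253, 253, 253, 254, 247, 223, 192, 174, 173] 77
```

Views agree with home within about 2 mm; to be sure, I'll press the collar's top face evenly with both fingertips.

>>> {"name": "arm_command", "arguments": {"increments": "0.52 45 0 0 0;0.52 90 0 0 0;0.52 98 -1 40 0;0.52 98 -1 75 0;0.52 98 -1 85 0"}}

```text
t: 27.0
tool_pos: [0.5852, 0.0367, 0.2134]
orientation: [-0.484, -3.101, 0.001]
force: [-0.7, -1.1, -1.4]
opening: 0.0576
gripper_force: 0.0
```

>>> {"name": "arm_command", "arguments": {"increments": "0.52 0 0 0 0;0.52 0 0 5 0;0.52 0 0 10 0;0.52 0 0 10 0"}}

```text
t: 27.4
tool_pos: [0.5886, 0.0358, 0.2066]
orientation: [0.486, 3.103, 0.0]
force: [0.3, -0.8, -0.3]
opening: 0.0445
gripper_force: 0.0
```

>>> {"name": "arm_command", "arguments": {"increments": "0.52 0 0 2 0;0.52 0 0 5 0;0.52 0 0 5 0"}}

```text
t: 27.7
tool_pos: [0.5879, 0.0359, 0.2007]
orientation: [-0.486, -3.103, 0.0]
force: [0.6, -0.1, -1.0]
opening: 0.0445
gripper_force: 0.0
```

>>> {"name": "arm_command", "arguments": {"increments": "0.52 0 0 2 0;0.52 0 0 4 0;0.52 0 0 4 0"}}

```text
t: 28.0
tool_pos: [0.5879, 0.036, 0.1967]
orientation: [-0.486, -3.103, 0.0]
force: [0.7, 0.3, 0.1]
opening: 0.0446
gripper_force: 0.0
```

>>> {"name": "arm_command", "arguments": {"increments": "0.52 0 0 1 0;0.52 0 0 3 0;0.52 0 0 3 0"}}

```text
t: 28.3
tool_pos: [0.588, 0.036, 0.1939]
orientation: [-0.486, -3.103, 0.0]
force: [0.5, -0.3, 0.1]
opening: 0.0446
gripper_force: 0.1
```

>>> {"name": "arm_command", "arguments": {"increments": "0.52 0 0 1 0;0.52 0 0 2 0;0.52 0 0 2 0"}}

```text
t: 28.6
tool_pos: [0.5884, 0.036, 0.1933]
orientation: [0.486, 3.103, 0.0]
force: [-2.5, -0.2, 6.6]
opening: 0.0446
gripper_force: 3.3
```

>>> {"name": "arm_command", "arguments": {"increments": "0.52 -1 0 1 0;0.52 -1 0 2 0;0.52 -1 0 2 0"}}

```text
t: 28.9
tool_pos: [0.5888, 0.0359, 0.1929]
orientation: [0.486, 3.103, 0.0]
force: [-11.9, 1.6, 16.1]
opening: 0.045
gripper_force: 10.2
```

>>> {"name": "arm_command", "arguments": {"increments": "0.52 0 0 1 0;0.52 0 0 1 0"}}

```text
t: 29.1
tool_pos: [0.5889, 0.0359, 0.1927]
orientation: [0.486, 3.103, 0.001]
force: [-14.9, 0.3, 21.9]
opening: 0.0447
gripper_force: 12.8
```

The collar doesn't give under about 26 N along the axis: both are home. Back off and hand in.

>>> {"name": "arm_command", "arguments": {"increments": "0.52 0 0 -15 0;0.52 0 0 -50 0;0.52 0 0 -95 0;0.52 0 0 -120 0;0.52 0 0 -120 0"}}

```text
t: 29.6
tool_pos: [0.5912, 0.0356, 0.3152]
orientation: [0.485, 3.095, 0.002]
force: [0.0, 1.1, 1.3]
opening: 0.0446
gripper_force: 0.0
```

>>> {"name": "arm_command", "arguments": {"increments": "0.52 -45 0 0 0;0.52 -84 0 0 0;0.52 -93 0 0 0;0.52 -93 0 0 0"}}

```text
t: 30.0
tool_pos: [0.6778, 0.0067, 0.3065]
orientation: [-0.487, -3.1, 0.0]
force: [0.6, 1.3, -0.2]
opening: 0.0443
gripper_force: 0.0
```

Run:
```python
from h import *
from plant import robot
s=robot.read_state();m=robot.camera_model('wrist');im=robot.read_camera('wrist');print(s['t'],s['tool_pos'],s['force'])
hsv=cv2.cvtColor(im,cv2.COLOR_BGR2HSV);w=((hsv[...,1]<60)&(hsv[...,2]>150)).astype(np.uint8)*255
a=np.array([-.4976,.160,.8525]);c0=proj(m,np.array([.6235,.0245,.15])+.04*a)[0]
for c in cv2.findContours(w,cv2.RETR_EXTERNAL,cv2.CHAIN_APPROX_NONE)[0]:
    if cv2.contourArea(c)>1000 and np.linalg.norm(c.mean((0,1))-c0)<45: print(c0,cv2.boundingRect(c))
a0,b0=cv2.imread('pics/top0.png'),robot.read_camera('top')
for n,(x,y) in dict(crock=(213,240),can=(222,178),jar=(421,175),mug=(430,236),mill=(323,275),timer=(332,327)).items():
    print(n,round(float(np.abs(a0[y-14:y+15,x-14:x+15].astype(int)-b0[y-14:y+15,x-14:x+15]).mean()),1))
print(robot.close_job())
```

```text
30.0 [0.67780473 0.00667392 0.30648222] [ 0.64778121  1.3073253  -0.18766348]
[321.48863166 142.29080122] (275, 94, 96, 109)
crock 4.7
can 8.1
jar 8.4
mug 9.6
mill 80.0
timer 109.1
the job is handed in; nothing more can be done
None
```

The disc and then the collar are on the spindle, and the job was handed in at about 30 s. The disc sat flush on the shoulder in the camera check, and the collar did not give when pressed along the axis with about 26 N. The top-view check could not confirm the mill and timer: their pixels had changed (most likely the arm was in view), though I never knowingly touched either. I don't know the judge's verdict.

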